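# Tip the carton down in the vanity drawer and shut it

## Task

The tall carton stands on end in the open drawer of the vanity, so the drawer cannot shut: push it over near its top so that it falls along its own cork-lined compartment and lies flat on the compartment's floor, and then push the drawer fully shut without slamming it. Only push with the fingers: do not grip or lift anything, do not press hard on the carton, and leave everything else undisturbed (the small pot in the drawer simply rides along, upright).

Things in the scene. Friction and masses are not known exactly. Their poses are not given: they have to be found in the camera images.
- vanity: Moulded plastic vanity stand, fixed: housing 170 deep (x) x 260 wide (y) x 72 mm high, with a mirror standing at the rear of its deck (from 59 to 77 mm behind the origin along +x, 220 mm wide, top 285 mm above the table). Origin: centre of the housing's underside, on the table. Its front, where the drawer comes out, looks along its own -x; y runs along its width. Drawer opening in the front: up to 63 mm above the table.
- drawer (a joint): Drawer opening in m: 0 = fully shut (front panel against the housing), about 0.13 = open as at the start, stop at 0.14. It slides along the vanity's -x when it opens, stays where it is left, needs about 2 N to move.
- drawer_mid (a point): Centre of the drawer's floor, on its upper face, 12 mm above the table; moves with the drawer, axes parallel to the vanity's. The drawer holds two open compartments lined with cork, each 58 mm (x) by 190 mm (y) inside, centred 31 mm to the -x side and 31 mm to the +x side of this point. Walls and the 4 mm divider between them rise 30 mm above the floor.
- drawer_front (a point): Centre of the outer face of the drawer's front panel, 35 mm above the table; the panel is 10 mm thick, 250 mm wide (y), from 4 to 66 mm above the table. A steel knob (18 mm across, 40 mm above the table) stands 18 mm out of its middle along -x.
- carton: Plain white closed carton with a grey band, 34 x 34 x 105 mm, about 90 g, standing on end on the drawer's floor near one end (either +y or -y end) of one of the two compartments; its sides are about parallel to the drawer's. Origin: centre of its underside; z points to its top.
- carton_mid (a point): Centre of the carton, 52.5 mm above its underside along its z axis.
- pot: Small round cream pot with white lid, 39 mm across, 27 mm high, loose, standing near the opposite end of the other compartment. Origin: centre of its underside.
- jar: Lidded white ceramic jar, 56 mm across, 62 mm high, loose, on the vanity's deck. Origin: centre of its underside.
- bangle_a: Glass bangle, 68 mm across, 8 mm high, lying loose on the vanity's deck. Origin: centre of its underside.
- bangle_b: The other glass bangle, same size, lying loose on the deck beside it. Origin: centre of its underside.
- comb: Purple comb, 170 x 34 x 6 mm, lying loose on the table, long along its x. Origin: about its middle, underside.
- pick: Hair pick, 170 mm long (x), 50 mm wide, 8 mm high, lying loose on the table. Origin: near its middle, underside.
- bottle: Glass scent bottle, 44 mm across, 100 mm high, standing loose on the table. Origin: centre of its underside.
Things that resemble listed ones, but are neither listed nor needed, are in the scene too. What is meant by the pot is not blue, and is the larger of those in its own colour.

How it is judged:
On the way, in this order (a step that is already met when the one before it is completed fails the run):
1. the carton lies flat along its compartment while the drawer is still open (angle between carton's own z axis and vertical between 1.42 and 1.72 rad and height (world z) of carton_mid below 0.038 m and angle between the z axis of carton and the y axis of drawer_mid, either way round below 0.3 rad and x of carton_mid in the frame of drawer_mid between -0.062 and 0.062 m and y of carton_mid in the frame of drawer_mid between -0.095 and 0.095 m and value of joint drawer above 0.09 m), for 0.3 s.
2. the drawer is pushed fully shut (value of joint drawer below 0.006 m), for 0.2 s.
At the end, for the whole second after the job is handed in: Drawer shut to within 6 mm; carton at rest in it, flat on the floor (level within 8 degrees, centre under 38 mm above the table), along the compartment within 0.3 rad; pot upright on the drawer floor; jar, bangles, comb, pick, bottle within 20 mm of their starts (angle between carton's own z axis and vertical between 1.42 and 1.72 rad and height (world z) of carton_mid below 0.038 m and angle between the z axis of carton and the y axis of drawer_mid, either way round below 0.3 rad and x of carton_mid in the frame of drawer_mid between -0.062 and 0.062 m and y of carton_mid in the frame of drawer_mid between -0.095 and 0.095 m and value of joint drawer below 0.006 m and linear speed of carton below 0.02 m/s and angle between pot's own z axis and vertical below 0.2 rad and height (world z) of pot below 0.018 m and distance of each of jar, bangle_a, bangle_b, comb, pick, bottle from where it was at the start of the episode below 0.02 m); the robot touches nothing.
It fails at once if the carton is lifted (height (world z) of carton_mid above 0.095 m or (angle between carton's own z axis and vertical above 1.4 rad and height (world z) of carton_mid above 0.075 m)).
It fails at once if the carton is gripped or pressed with more than 15 N (contact force between the fingers and carton above 15 N).
It fails at once if the drawer is slammed (faster than 0.4 m/s) (velocity of joint drawer below -0.4 m/s).
It fails at once if the pot in the drawer is handled, lifted or tipped (contact force between the fingers and pot above 2 N or angle between pot's own z axis and vertical above 0.5 rad or height (world z) of pot above 0.03 m).
It fails at once if jar, bangles, comb, pick or bottle is moved by more than 30 mm (distance of any of jar, bangle_a, bangle_b, comb, pick, bottle from where it was at the start of the episode above 0.03 m).
It also fails if it takes over 48 s, if anything falls off the work surface, if the arm or the gripper's body presses on something with over 40 N, if the wrist force passes 120 N, or if a joint passes its speed limit or range.

## Robot

A 6-joint arm with a two-finger parallel gripper is mounted at the origin on the work surface. World frame = base frame: x ahead of the robot, y to its left, z up, the work surface at z = 0. Lengths are in m, angles in rad, forces in N, time in s.
With the tool pointing down it reaches from about 0.275 to 1 m from the base axis. Payload 8.4 kg.
Tool frame: the origin (TCP) lies on the centre line of the jaws, within the pads' length; the fingertips stand 17 mm ahead of it and the grasp point (between the pads) lies 2 mm behind it (bot.tcp_to_tips is the y of the fingertips in the tool frame, in m); y points along the fingers, z is the direction in which the jaws open and shut, and the axes are right-handed (so a half turn about y gives the same grasp; the last joint's range is limited). The gripper opens to 85 mm and grips with 20 to 120 N. Pads are 22 mm wide; open, the fingers measure 114 mm over their backs; the gripper's body (76 mm by 85 mm) begins 54 mm behind the grasp point. The pads swing forward as they close: fully open they stand 13 mm farther back than shut.
Start: joints at [-1.321, 0.353, 1.633, -0, 1.155, -0.002], TCP at [0.156, -0.605, 0.248] pointing down, gripper open.
Joint ranges: [-2.63, 2.63], [-0.92, 2.1], [0.06, 2.66], [-1.3, 4.44], [0, 2.69], [-3.02, 3.02]. Speed limits (rad/s): [2.22, 2.22, 2.79, 3.14, 3.14, 3.14].

## Interface

Orientations are given as a unit quaternion [x, y, z, w].
In Python, from workcell import bot, hand, kinematics, get_obs, vision, hand_in gives the robot as it stands. The module is installed in compiled form; this text tells all that it offers. Calls block until the motion is done:
- bot.reach(position, orientation): joint-space move of the TCP to a pose.
- bot.servo_line(position, ori=None, velocity=0.15): straight line of the TCP; ori=None keeps the orientation; velocity is the mean speed in m/s.
- bot.goto_joints(angles): joint-space move.
- hand.move_gripper(opening, strength=None): finger opening in m; strength is the grip in N (None keeps the last); returns when the fingers have stopped.
- bot.dwell(seconds).
- kinematics.solve_ik(position, orientation): joint angles nearest the present ones, or None.
- get_obs(): the state.
- vision.read_camera(name): name is "scene" or "top" or "wrist"; returns a dict with "frame" (384x512x3 uint8, red, green, blue), "intrinsics" (3x3 intrinsics, pixels), "view" (4x4, takes a point from world to camera coordinates). Camera axes: x right, y down, z forward; pixel columns grow to the right and rows downward; lengths in m; the calibration is good to about 2 mm. A picture is of the moment at which its call begins. There is no depth.
A pose or a line that the arm cannot do raises bot.IKError and nothing moves.
- hand_in(): hands the job in, once; it reports no verdict.
The state is a dict: "time_s": time; "joint_pos": joint angles; "joint_vel": joint speeds; "joint_efforts": joint torques, N m; "position": TCP position; "orientation": TCP orientation; "wrist_force": force on the tool from outside, world axes, zero at the start; "ft_torque": the same for the moment, N m; "gripper_width": finger opening in m.
Only numpy, scipy, OpenCV 4.12 (cv2) and the standard library are available. Lean on these libraries where they do the work, as an engineer would, in place of code of your own. Each camera call takes 0.05 s, during which the arm holds its last target. There are 200 camera calls.

## Working session

There is one attempt and no reset: what is moved stays moved. The work goes in short steps, each a Python script; the robot and the scene stay as the last script left them, time stands still between calls to the robot, and variables do not carry over. Pictures are saved under pics/ and viewed, about 8 in all and at most 12, crops included, and the job is handed in when it is done.

```bash
mkdir -p pics
python3 - <<'E'
from workcell import bot,hand,get_obs,vision
import cv2,numpy as np
for n in("scene","top"):
    c=vision.read_camera(n); cv2.imwrite(f"pics/{n}0.png",cv2.resize(c["frame"][:,:,::-1],(800,600),interpolation=cv2.INTER_CUBIC)); print(n,c["intrinsics"].tolist(),np.round(c["view"],4).tolist())
o=get_obs();print(o["time_s"],o["position"],o["orientation"])
E
```

```text
scene [[484.1566661192746, 0.0, 254.72038893526076], [0.0, 484.1566661192746, 191.73330874310116], [0.0, 0.0, 1.0]] [[0.2186, 0.9758, -0.0009, -0.0971], [0.8231, -0.1849, -0.537, -0.4323], [-0.5242, 0.1166, -0.8436, 1.6858], [0.0, 0.0, 0.0, 1.0]]
top [[460.0101551943712, 0.0, 251.96110304564428], [0.0, 460.0101551943712, 189.86118284884208], [0.0, 0.0, 1.0]] [[-0.0193, -0.9998, -0.0077, -0.0023], [-0.9988, 0.0197, -0.0443, 0.5757], [0.0444, 0.0068, -0.999, 1.0897], [0.0, 0.0, 0.0, 1.0]]
0.1 [ 0.15560887 -0.60489692  0.24760902] [-0.08884801  0.70195751 -0.70106292  0.08872697]
```

View pics/scene0.png

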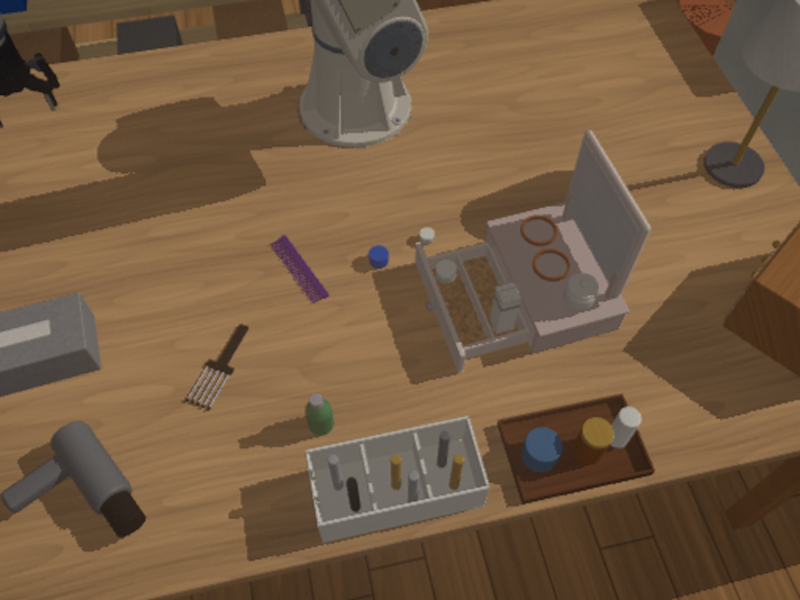

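View pics/top0.png

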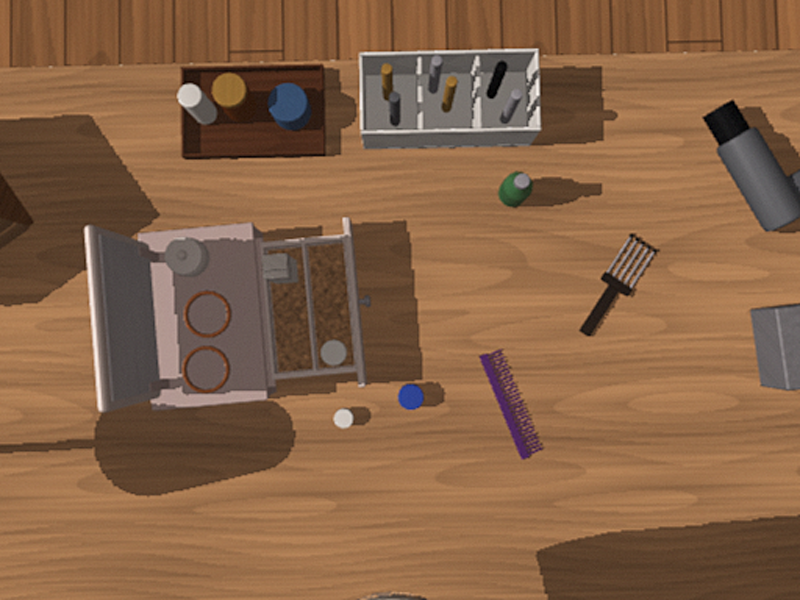

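Top view: the vanity is at the left with its front facing image right (world −y). The carton stands at (278,265), at the far-from-robot end of the rear compartment. Pot candidates are cream (333,352) in the drawer, a smaller white one (343,418) on the table and a blue one (411,396). The one in the drawer fits, being larger and cream. I'll confirm with an enlarged crop.

```bash
cat > h.py <<'E'
import numpy as np,cv2
from workcell import bot,hand,kinematics,get_obs,vision,hand_in
def ray(c,u,v,z):
    K,T=np.array(c["intrinsics"]),np.array(c["view"]);R,t=T[:3,:3],T[:3,3]
    o=-R.T@t;d=R.T@np.linalg.solve(K,[u,v,1]);return o+d*(z-o[2])/d[2]
def proj(c,p):
    K,T=np.array(c["intrinsics"]),np.array(c["view"]);q=K@(T[:3,:3]@np.array(p)+T[:3,3]);return q[:2]/q[2]
def crop(c,u0,v0,w,h,s,name):
    cv2.imwrite(name,cv2.resize(c["frame"][v0:v0+h,u0:u0+w,::-1],None,fx=s,fy=s,interpolation=cv2.INTER_CUBIC))
E
python3 - <<'E'
from h import *
c=vision.read_camera("top");crop(c,150,130,130,140,6,"x.png") 
im=cv2.imread("x.png");cv2.imwrite("pics/crop1.png",cv2.resize(im,(557,600)) if 0 else im[:600])
for n,u,v,z in [("front far",348,220,.066),("front near",362,383,.066),("knob",366,301,.04),("housing far",254,225,.072),("housing near",270,400,.072),("pot",333,352,.039),("carton",277,266,.117)]:
    print(n,ray(c,u*.64,v*.64,z).round(4))
E
```

```text
front far [0.6871 0.051  0.066 ]
front near [0.4486 0.0346 0.066 ]
knob [0.5686 0.0278 0.04  ]
housing far [0.6816 0.188  0.072 ]
housing near [0.4271 0.1675 0.072 ]
pot [0.4935 0.0785 0.039 ]
carton [0.6168 0.1475 0.117 ]
```

View pics/crop1.png

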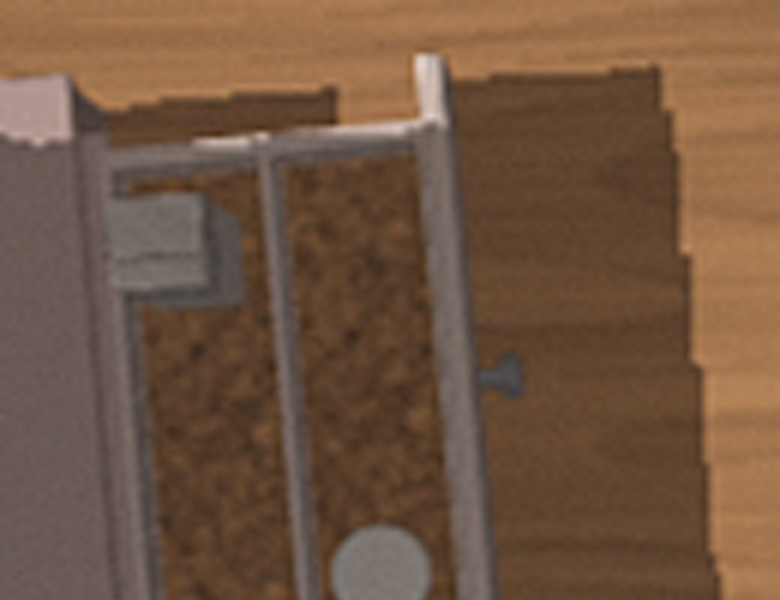

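The crop shows the upright carton's top at crop (159,242) → image (176.5,170.3). The cream pot in the other compartment is clearly larger than the loose one. Next I'll approach from the far side and check the pose before pushing.

```bash
cat >> h.py <<'E'
from scipy.spatial.transform import Rotation as Ro
yaw=np.deg2rad(94.2);X=np.array([np.cos(yaw),np.sin(yaw),0]);Y=np.array([-np.sin(yaw),np.cos(yaw),0])
def quat(z):  # tool down, jaws opening along z
    y=np.array([0,0,-1.]);return Ro.from_matrix(np.c_[np.cross(y,z),y,z]).as_quat()
E
python3 - <<'E'
from h import *
s=vision.read_camera("scene");print("carton top by scene",ray(s,508*.64,292*.64,.117).round(4))
C=np.array([.617,.1475,0]);P=C-.052*Y
for n,z in (("Y",Y),("-Y",-Y),("X",X),("-X",-X)):
    print(n,[None if (q:=kinematics.solve_ik(p,quat(z))) is None else np.round(q,2) for p in (P+[0,0,.25],P+[0,0,.109])])
hand.move_gripper(0.0)
for z in (-Y,Y):
    try: bot.reach(P+[0,0,.25],quat(z));break
    except bot.IKError as e: print(e)
bot.servo_line(P+[0,0,.112],velocity=.12)
o=get_obs();print(o["time_s"],o["position"],o["wrist_force"],o["gripper_width"],o["joint_pos"])
c=vision.read_camera("top");s=vision.read_camera("scene")
a=cv2.resize(c["frame"][100:280,120:280,::-1],(533,600));b=cv2.resize(s["frame"][100:280,240:400,::-1],(533,600))
cv2.imwrite("pics/pre.png",cv2.resize(np.hstack([a,b]),(800,450)))
E
```

```text
carton top by scene [0.62   0.1514 0.117 ]
Y [array([ 0.22,  0.45,  1.49, -0.  ,  1.21, -2.99]), array([ 0.22,  0.59,  1.6 , -0.  ,  0.96, -2.99])]
-Y [array([ 0.22,  0.45,  1.49, -0.  ,  1.21,  0.15]), array([ 0.22,  0.59,  1.6 , -0.  ,  0.96,  0.15])]
X [array([ 0.22,  0.45,  1.49, -0.  ,  1.21, -1.42]), array([ 0.22,  0.59,  1.6 , -0.  ,  0.96, -1.42])]
-X [array([0.22, 0.45, 1.49, 0.  , 1.21, 1.72]), array([ 0.22,  0.59,  1.6 , -0.  ,  0.96,  1.72])]
5.4667 [0.66947716 0.15144247 0.11292669] [ 0.92342221  0.33341278 -0.59891764] -0.00046583378883778873 [ 2.20285508e-01  5.83250125e-01  1.59334550e+00 -1.26881957e-05
  9.63496767e-01  1.46992571e-01]
```

View pics/pre.png

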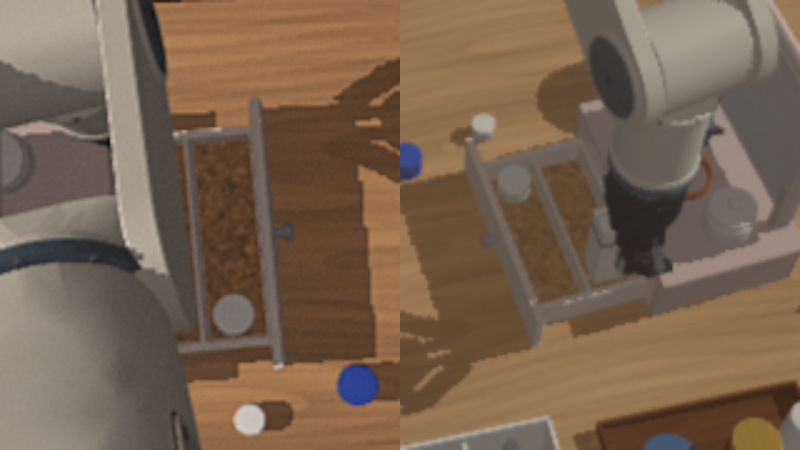

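The carton still stands, and the shut fingers are beyond it (right panel, tips about (645,265)). I'll check that tip pixel against its projection before pushing.

Run:
```python
from h import *
s=vision.read_camera("scene");o=get_obs();p=o["position"]
R=Ro.from_quat(o["orientation"]).as_matrix();print(R.round(2).tolist(),bot.tcp_to_tips)
for n,q in (("tip",p+[0,0,-.017]),("body",p+[0,0,.056]),("ctop",[.6185,.149,.117]),("cbot",[.6185,.149,.012])):print(n,proj(s,q).round(1))
f=s["frame"][140:240,270:390,::-1];cv2.imwrite("pics/pre2.png",cv2.resize(f,(720,600),interpolation=cv2.INTER_CUBIC))
```

```text
[[0.07, 0.0, 1.0], [-1.0, 0.0, 0.07], [-0.0, -1.0, 0.0]] 0.017
tip [329.7 206.6]
body [333.5 191.7]
ctop [324.1 186.6]
cbot [319.6 206.9]
```

View pics/pre2.png

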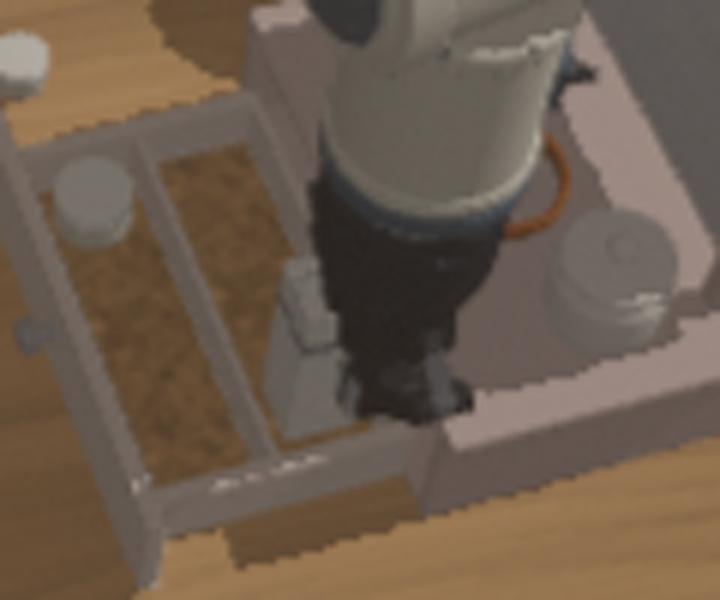

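The projected tip (crop 358,400) matches the finger, and the rest of the dark shape is shadow on the deck. I'll push gently along the compartment.

Run:
```python
from h import *
o=get_obs();p0=np.array(o["position"]);f0=np.array(o["wrist_force"])
for d in np.arange(.01,.071,.01):
    bot.servo_line(p0+d*Y,velocity=.04);o=get_obs();print(round(d,3),(o["wrist_force"]-f0).round(2))
bot.dwell(.3)
bot.servo_line(np.r_[(p0+.02*Y)[:2],.20],velocity=.15)
bot.reach([.45,-.13,.25],quat(-Y))
c=vision.read_camera("top");crop(c,140,120,110,90,7,"pics/fell.png");print(get_obs()["time_s"])
```

```text
0.01 [-0.21 -0.5   0.08]
0.02 [-0.92 -0.84 -0.06]
0.03 [ 0.73 -0.85  0.09]
0.04 [ 0.1  -0.96  0.07]
0.05 [-0.08 -1.32 -0.19]
0.06 [ 0.46 -0.81  0.71]
0.07 [-0.75 -1.24  0.64]
10.8833
```

View pics/fell.png

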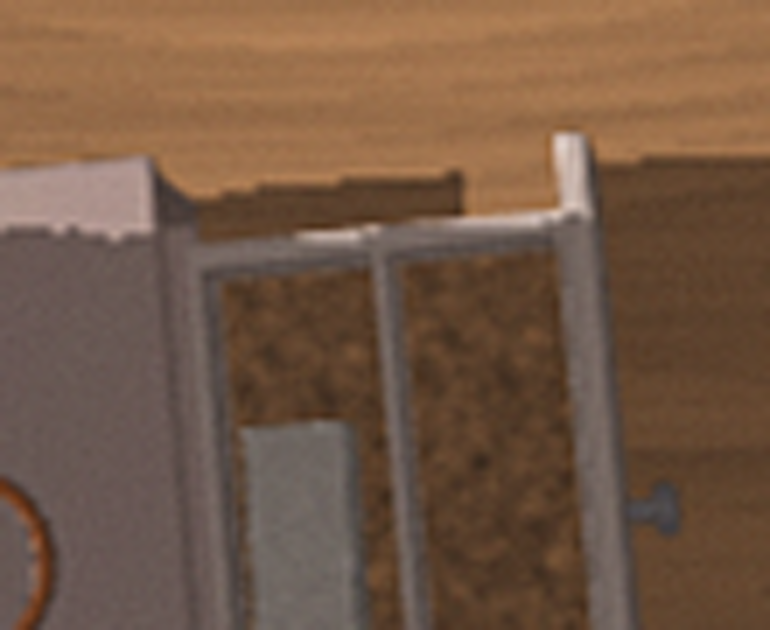

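The carton has fallen and lies parallel along the rear compartment, its far end at crop (300,425). I'll move in front of the panel and check flatness along the whole drawer before pushing.

Run:
```python
from h import *
c=vision.read_camera("top");s=vision.read_camera("scene")
a=cv2.resize(c["frame"][140:260,150:250,::-1],(400,480),interpolation=2);b=cv2.resize(s["frame"][140:240,255:338,::-1],(400,480),interpolation=2)
cv2.imwrite("pics/flat.png",np.hstack([a,b]))
Q=np.array([.568,.0425,0])-.035*Y-.041*X
bot.reach(Q+[0,0,.2],quat(-Y));bot.servo_line(Q+[0,0,.048],velocity=.12)
o=get_obs();print(o["time_s"],o["position"],o["wrist_force"])
```

```text
13.2583 [0.6064815  0.00417897 0.04875702] [-0.24627852 -0.61331923  0.21013179]
```

View pics/flat.png

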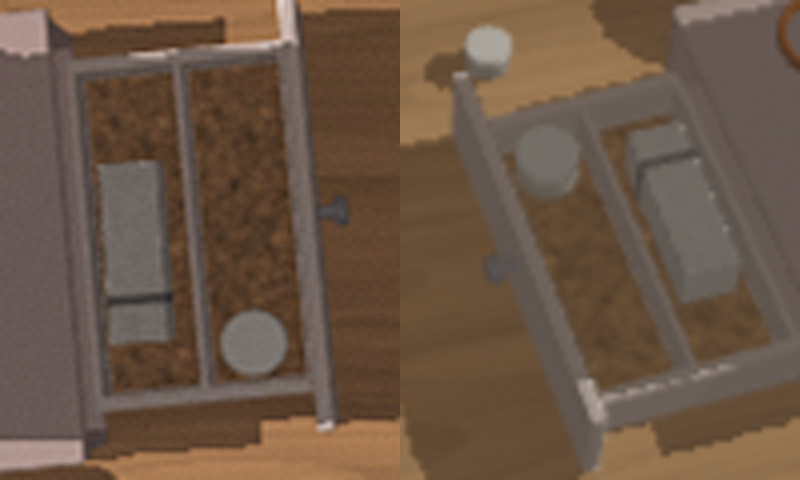

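The carton is flat with clear cork at both ends (left panel (135,165)–(140,340)), and the pot is upright. I'll push the drawer shut slowly, watching the force.

Run:
```python
from h import *
o=get_obs();p0=np.array(o["position"]);f0=np.array(o["wrist_force"]);d=0
while d<.178:
    d+=.02 if d<.12 else .003
    bot.servo_line(p0+d*X,velocity=.06 if d<.13 else .03);o=get_obs();f=-(o["wrist_force"]-f0)@X
    print(round(d,3),round(f,1),round((o["position"]-p0)@X,4))
    if f>12:break
bot.dwell(.4)
o=get_obs();print(((o["position"]-p0)@X),o["wrist_force"],o["time_s"])
p=np.array(o["position"]);bot.servo_line(p-.06*X,velocity=.06)
bot.servo_line(np.r_[(p-.07*X)[:2],.2],velocity=.15)
bot.reach([.45,-.2,.27],quat(-Y));bot.dwell(.3)
c=vision.read_camera("top");s=vision.read_camera("scene");print(get_obs()["time_s"])
a=cv2.resize(c["frame"][130:280,50:260,::-1],(400,286),interpolation=2);b=cv2.resize(s["frame"][70:240,240:420,::-1],(400,378),interpolation=2)
cv2.imwrite("pics/shut.png",np.hstack([cv2.copyMakeBorder(a,0,92,0,0,0),b]))
```

```text
0.02 -0.9 0.0205
0.04 -0.2 0.0405
0.06 -0.7 0.0606
0.08 -0.1 0.0806
0.1 -0.9 0.1006
0.12 -1.0 0.1206
0.123 -0.8 0.1231
0.126 0.5 0.1262
0.129 -1.0 0.1292
0.132 -1.3 0.1323
0.135 -0.6 0.1353
0.138 -0.1 0.1383
0.141 -1.0 0.1413
0.144 -0.3 0.1443
0.147 -0.6 0.1473
0.15 -0.3 0.1503
0.153 -0.3 0.1533
0.156 -0.9 0.1563
0.159 3.6 0.1585
0.162 20.9 0.1586
0.1586558919881832 [  2.28322235 -21.73283364   2.63854696] 20.0583
24.0917
```

View pics/shut.png

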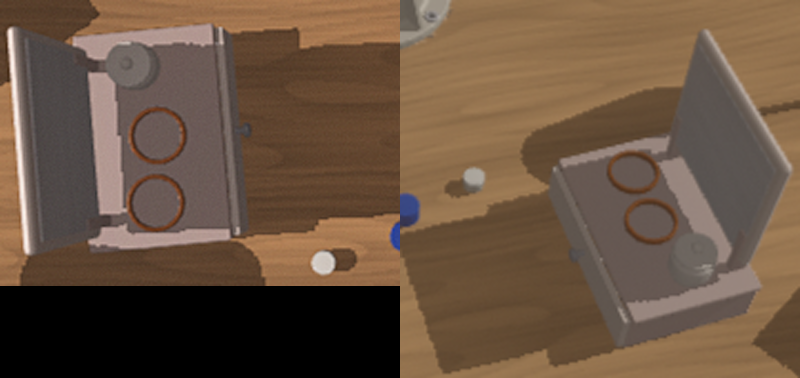

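The drawer is shut with its panel flush to the housing in both views, the jar and bangles are in place, and the arm is clear. I'm handing in.

```bash
python3 -c "
from workcell import hand_in
print(hand_in())"
```

```text
the job is handed in; nothing more can be done
None
```

I tipped the carton over with the closed fingers. It fell along the rear compartment, and I then pushed the drawer shut and handed the job in at about 24 s of robot time.

- **Carton:** before the drawer was shut, both camera views showed it lying flat and parallel to the compartment, with clear floor at each end. The wrist force never changed by more than about 2 N while I pushed it.
- **Drawer:** I pushed at 0.06 m/s, slowing to 0.03 m/s near the end. The hand moved until it met a hard stop at about 21 N. Both views then showed the front panel flush with the housing.
- **Other things:** the pot was upright just before I shut the drawer. The jar and bangles looked unmoved afterwards. I did not look at the comb, pick and bottle again, but the arm did not work near them. The arm had backed well away before I handed in.

Two checks fell short:
- The wrist force stayed within its noise of about 1 N while the drawer slid, so the expected 2 N of drawer friction never showed clearly.
- The carton and pot cannot be seen now that the drawer is shut. That they are still lying and standing properly is inferred from the last view with it open and the slow, smooth closing.

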